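# Isolate the heating bank and set its handle ready for the padlock

### The arm

A 6-joint arm with a two-finger parallel gripper is mounted at the origin on the work surface. World frame = base frame: x ahead of the robot, y to its left, z up, the work surface at z = 0. Lengths are in m, angles in rad, forces in N, time in s.
With the tool pointing down it reaches from about 0.25 to 0.775 m from the base axis. Payload 4 kg.
Tool frame: the origin (TCP) lies on the mounting face of the last link; the fingertips stand 173 mm ahead of it and the grasp point (between the pads) lies 155 mm ahead of it (ctrl.finger_overhang is the distance from the TCP to the fingertips, in m); z points along the fingers, y is the direction in which the jaws open and shut (so a half turn about z gives the same grasp; the last joint's range is limited). The gripper opens to 85 mm and grips with 20 to 120 N. Pads are 22 mm wide; open, the fingers measure 114 mm over their backs; the gripper's body (76 mm by 85 mm) begins 54 mm behind the grasp point. The pads swing forward as they close: fully open they stand 13 mm farther back than shut.
Start: joints at [-1.26, 0.087, 1.371, -0, 1.684, -0.103], TCP at [0.221, -0.504, 0.405] pointing down, gripper open.
Joint ranges: [-3.1, 3.1], [-0.76, 2.03], [0.27, 2.55], [-1.08, 4.22], [0.17, 2.65], [-2.57, 2.57]. Speed limits (rad/s): [2.79, 2.79, 3.14, 3.14, 3.14, 3.14].

### API

Orientations are given as a rotation vector (axis times angle).
In Python, from cell import ctrl, imaging, ticket gives the robot as it stands.
- The arm moves only by the tool play_rows, never from a script. Its argument "steps" is text: rows parted by semicolons, each of 4 numbers parted by spaces: the shift along the world's x, y, z in m, then the turn about the world's z in degrees. A call has 1 to 5 rows; each row shifts and turns the commanded pose from where the row before left it; what a row does not reach is not made up. A row lasts 1/10 s, in which the tool goes at most 50 mm and 8.59 degrees, less where a joint would pass 70% of its speed; a pose out of reach is approached as far as the arm can. A call is refused whole if a number of a shift passes 0.05 or a number of a turn 8.59, either way. A call with a gripper value outside its range is refused whole. "hand" is the finger opening in m, from 0 to 0.0854, set as the call begins (left out, the last holds). The fingers move at their own pace and stop on an object; "squeeze" is the grip in N (left out, the last holds). Time passes only in rows, so rows that do not move let the fingers close. It gives the time, the measured TCP pose, the force and the opening at its end, in the units of the state.
- ctrl.get_state(): the state, without advancing time (a new reading comes with each control period).
- imaging.get_image(name): name is "scene" or "side" or "wrist"; returns (picture, depth): 480x640x3 uint8, red, green, blue; 480x640 float32, m along the optical axis (not along the pixel's ray), 0 where there is no reading.
- imaging.camera_params(name): a dict with "mtx" (3x3 intrinsics, pixels), "R" (3x3) and "t" (3): a world point X has camera coordinates R X + t. Camera axes: x right, y down, z forward; pixel columns grow to the right and rows downward; lengths in m; the calibration is good to about 2 mm. A picture is of the moment at which its call begins: read the wrist's pose just before it. camera_params takes no time and is no camera call; for the wrist camera it gives the pose at the moment of the call.
- ticket.close_job(): hands the job in, once; it reports no verdict.
The state is a dict: "t": time; "qpos": joint angles; "joint_velocities": joint speeds; "joint_torque": joint torques, N m; "eef_pos": TCP position; "eef_rot": TCP orientation; "ft_force": force on the tool from outside, world axes, zero at the start; "ft_torque": the same for the moment, N m; "gripper_width": finger opening in m.
Only numpy, scipy, OpenCV 4.12 (cv2) and the standard library are available. Lean on these libraries where they do the work, as an engineer would, in place of code of your own. Each camera call takes 0.05 s, during which the arm holds its last target. There are 200 camera calls.

### The job

Make the extraction bank's supply safe to lock off: first lift the bottle that stands in the swing of the red isolator handle out of the way and set it upright in the blue tray, then swing the red handle to O (the green dot), where its lock tab points into the steel padlock bracket, without running on towards II (the double bar), and slide the white-knobbed lock tab fully out so that its hole lies squarely over the bracket's hole, ready for a padlock. Leave the black-handled isolator, the other bottle and everything else on the bench as they are.

Things in the scene. Friction and masses are not known exactly. Their poses are not given: they have to be found in the camera images.
- main_isolator: Heating bank's isolator, fixed: grey/white box 160 (x) x 150 (y) x 65 mm high, yellow 110 mm plate on top (top at 69 mm), red lever. Origin: on the bench, on the handle's vertical axis (box centre); z up. Lever points along the box's -x at O (green dot), -y at I (one bar), +y at II (two bars). Conduit stubs on its +x side, below 45 mm. May be the left or right isolator; yaw varies.
- main_handle (a joint): Angle of the red lever, rad: 0 at O, +1.57 at I, -1.57 at II, positive anticlockwise from above. Starts near I. Straight bar 20 mm wide, 20 mm tall (87 to 107 mm above the bench), reaching 130 mm from the axis; the lock tab sits on the tail opposite it. No stop or click at O; friction of about 0.45 N m holds it wherever it is left.
- main_grip (a point): Point in the red lever, 100 mm from the axis, halfway up its 20 mm height (97 mm above the bench): where to hold it. The point's x axis runs along the lever, pointing from here to the hub.
- main_tab (a joint): Lock tab's slide out of the handle's tail, m: 0 home, stop at 0.0225 (fully out). Slides level, radially, away from the lever; about 2 N friction. A steel tongue 18 mm wide, 5 mm thick; 47 mm from the axis it enters the bracket between cheeks 23 mm apart with rounded mouths, freely with the handle within 0.04 rad of O, stiffly up to 0.1, and then holds the handle there.
- main_lug (a point): Top centre (122 mm above the bench) of the white thumb knob on the lock tab: 12 mm wide across the slide, 10 mm along it, 30 mm tall above the tongue (tongue top at 92 mm). 25 mm from the axis with the tab home, opposite the lever. The point's x axis is the direction in which the tab slides out. The bracket's cheeks are 92 mm high: hold the knob above that.
- main_tab_hole (a point): Centre of the 10 mm padlock hole in the lock tab, on its top face; 37 mm from the axis with the tab home.
- main_hasp_hole (a point): Centre of the 10 mm padlock hole in the fixed steel bracket on the isolator's plate, 59 mm from the axis along the box's +x, 85 mm above the bench, just under the tongue when that is out.
- aux_isolator: A second isolator of the same size and shape with a grey plate and a black handle, feeding other equipment; fixed to the bench, origin and axes as for the main one. Its handle and tab stay as they are.
- aux_grip (a point): Point in the black lever, 100 mm from its axis, 97 mm above the bench. Not to be moved.
- aux_lug (a point): Top centre of the white thumb knob on the black handle's lock tab, 122 mm above the bench, 25 mm from its axis. Not to be moved.
- brown_bottle: Brown bottle, 56 mm across, 92 mm to the shoulder, blue cap 40 mm across from 118 to 145 mm height. Origin: centre of its underside, z up. 0.15 to 0.3 kg. One of the two bottles stands in front of (-x of) the main isolator in its lever's swing, the other in front of the aux isolator; which is which varies.
- white_bottle: White plastic bottle with a yellow band, 56 mm across and 98 mm to the shoulder, then a red cap 44 mm across from 110 to 132 mm. Origin: centre of its underside, z up. About 0.15 to 0.3 kg. See the brown bottle.
- tray: Empty blue tray, fixed on the bench, 130 x 130 mm outside, wall 4 mm thick and 22 mm high, floor 4 mm thick. Origin: centre of its underside, axes along its sides.
- mortar: White mortar with its pestle, 80 mm across, 45 mm high (pestle to 68 mm), bystander. Origin: centre of its underside.
- flask: Small stoppered conical flask, 64 mm across, 108 mm high, bystander. Origin: centre of its underside.
- tube_rack: Red tube rack with capped tubes, 204 x 65 mm, 108 mm high, long side along its x; bystander. Origin: centre of its underside.
- boss_clamp: Steel boss head and clamp lying flat, about 170 x 55 mm, 26 mm high, bystander. Origin: under the boss head.
- vial: Small glass vial with a grey lid, 29 mm across, 48 mm high, standing between the isolators, bystander. Origin: centre of its underside.
- stand: Retort stand fixed on the bench: base 140 x 80 mm, rod 10 mm thick and 232 mm high at 45 mm from its centre along its +x. Origin: centre of its underside; an obstacle.
There are look-alikes about, which are no part of the job. Of the things shaped like the tray, the blue one is meant.

How it is judged:
On the way, in this order (a step that is already met when the one before it is completed fails the run):
1. the bottle that blocked the handle stands upright in the tray, let go ((((x of brown_bottle in the frame of tray between -0.045 and 0.045 m and y of brown_bottle in the frame of tray between -0.045 and 0.045 m and z of brown_bottle in the frame of tray below 0.01 m and angle between brown_bottle's own z axis and vertical below 0.1 rad and linear speed of brown_bottle below 0.02 m/s) and contact force between the fingers and brown_bottle below 0.1 N) or ((x of white_bottle in the frame of tray between -0.045 and 0.045 m and y of white_bottle in the frame of tray between -0.045 and 0.045 m and z of white_bottle in the frame of tray below 0.01 m and angle between white_bottle's own z axis and vertical below 0.1 rad and linear speed of white_bottle below 0.02 m/s) and contact force between the fingers and white_bottle below 0.1 N))), for 0.2 s.
2. the red handle is brought to O (within 0.1 rad) with the lock tab still home (value of joint main_handle between -0.1 and 0.1 rad and value of joint main_tab below 0.006 m and velocity of joint main_handle between -0.1 and 0.1 rad/s), for 0.2 s.
3. the lock tab is out and its hole lies over the bracket's hole (within 3.5 mm) (horizontal distance between main_tab_hole and main_hasp_hole below 0.0035 m and value of joint main_tab above 0.0195 m), for 0.2 s.
At the end, for the whole second after the job is handed in: Red handle within 0.06 rad of O; lock tab out 19.5 mm or more, its hole within 3.5 mm of the bracket's; the blocking bottle upright on the tray floor, within 45 mm of its centre each way; the other bottle upright within 12 mm of its start; black lever and its tab moved under 10 mm (all of step 3 and value of joint main_handle between -0.06 and 0.06 rad and (((x of brown_bottle in the frame of tray between -0.045 and 0.045 m and y of brown_bottle in the frame of tray between -0.045 and 0.045 m and z of brown_bottle in the frame of tray below 0.01 m and angle between brown_bottle's own z axis and vertical below 0.1 rad and linear speed of brown_bottle below 0.02 m/s) and (distance of white_bottle from where it was at the start of the episode below 0.012 m and angle between white_bottle's own z axis and vertical below 0.1 rad)) or ((x of white_bottle in the frame of tray between -0.045 and 0.045 m and y of white_bottle in the frame of tray between -0.045 and 0.045 m and z of white_bottle in the frame of tray below 0.01 m and angle between white_bottle's own z axis and vertical below 0.1 rad and linear speed of white_bottle below 0.02 m/s) and (distance of brown_bottle from where it was at the start of the episode below 0.012 m and angle between brown_bottle's own z axis and vertical below 0.1 rad))) and distance of each of aux_grip, aux_lug from where it was at the start of the episode below 0.01 m); the robot touches nothing.
It fails at once if the red handle runs on past O towards II (more than 0.35 rad) (value of joint main_handle below -0.35 rad).
It fails at once if both bottles are shifted (more than 12 mm) (distance of each of brown_bottle, white_bottle from where it was at the start of the episode above 0.012 m).
It fails at once if a bottle is tipped (more than 0.5 rad) (angle between any of brown_bottle, white_bottle's own z axis and vertical above 0.5 rad).
It fails at once if the black handle or its lock tab is moved (more than 15 mm) (distance of any of aux_grip, aux_lug from where it was at the start of the episode above 0.015 m).
It fails at once if a bystander is disturbed (more than 20 mm, or tipped) (distance of any of mortar, flask, tube_rack, boss_clamp, vial from where it was at the start of the episode above 0.02 m or angle between any of mortar, flask, tube_rack, boss_clamp, vial's own z axis and vertical above 0.3 rad).
It also fails if it takes over 69 s, if anything falls off the work surface, if the arm or the gripper's body presses on something with over 40 N, if the wrist force passes 120 N, or if a joint passes its speed limit or range.

## Working session

There is one attempt and no reset: what is moved stays moved. The work goes in short steps, Python scripts to look and compute and a tool call to move; the robot and the scene stay as the last step left them, time stands still between calls to the robot, and variables do not carry over. Pictures are saved under pics/ and viewed, about 8 in all and at most 12, crops included, and the job is handed in when it is done.

Besides the shell and the picture viewer there is one more tool, called after "Call:" in YAML: its name, and indented under it one key for each argument. play_rows: Moves the arm, as the interface text tells. Its arguments: {"type":"object","properties":{"steps":{"type":"string"},"hand":{"type":"number"},"squeeze":{"type":"number"}},"required":["steps"]}

```bash
ls; mkdir -p pics; python3 - <<'E'
from cell import ctrl, imaging, ticket
import cv2, numpy as np
for n in ("scene","side"):
    im,d=imaging.get_image(n); cv2.imwrite(f"pics/{n}0.png",im[:,:,::-1]); np.savez(f"pics/{n}0.npz",im=im,d=d,**imaging.camera_params(n))
    p=imaging.camera_params(n); print(n,p["mtx"].tolist(),(-p["R"].T@p["t"]).round(3),p["R"][2].round(3),(d>0).mean())
s=ctrl.get_state(); print(s, ctrl.finger_overhang)
E
```

```text
pics
scene [[606.7071762271297, 0.0, 312.51709569161386], [0.0, 606.7071762271297, 246.3919353029617], [0.0, 0.0, 1.0]] [1.479 0.228 0.947] [-0.735 -0.191 -0.65 ] 0.9963020833333334
side [[486.85923018270984, 0.0, 324.54641281377434], [0.0, 486.85923018270984, 232.74257242470392], [0.0, 0.0, 1.0]] [ 0.035 -0.727  1.072] [ 0.38   0.541 -0.751] 0.996005859375
{'t': 0.1, 'qpos': array([-1.26007969e+00,  8.78910755e-02,  1.37216046e+00, -4.28659557e-06,
        1.68358569e+00, -1.03119760e-01]), 'joint_velocities': array([-0.00070901, -0.00095807, -0.00585666, -0.00111819, -0.00069457,
       -0.00081304]), 'joint_torque': array([ 2.18595451e-03, -3.53012002e+01, -3.14220178e+01, -1.59850847e-04,
        7.85021199e-03,  7.27389562e-06]), 'eef_pos': array([ 0.22112032, -0.50347366,  0.40362126]), 'eef_rot': array([-3.07258878e+00, -6.45005497e-01,  3.39196675e-04]), 'ft_force': array([-0.34662915, -0.25055794,  0.43340977]), 'ft_torque': array([-0.01075233,  0.01608187, -0.01466032]), 'gripper_width': 0.08526096907134335} 0.1734
```

View pics/scene0.png

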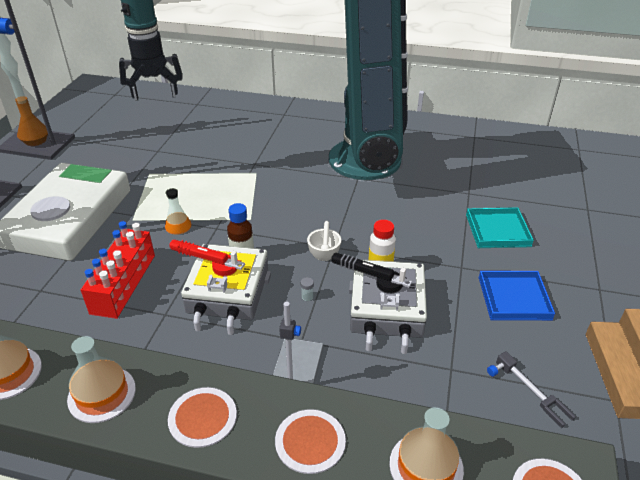

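View pics/side0.png

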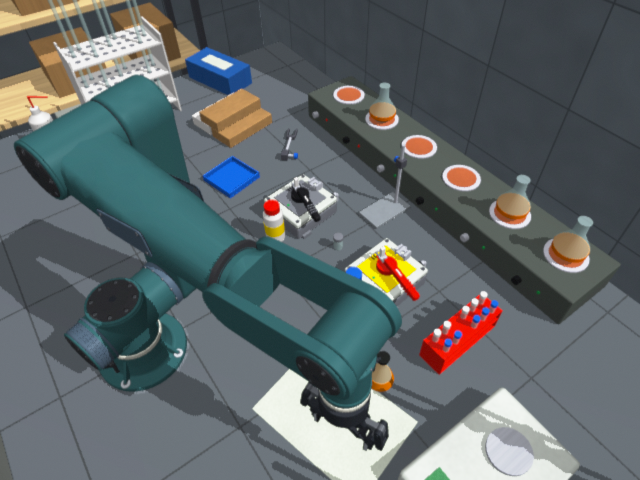

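The scene view shows the main isolator (yellow plate, about (225,272)) with its red lever pointing to image left, the tip at (172,244). The brown bottle's blue cap is at (237,212). The aux isolator is at (388,295) with the white bottle at (383,240), and the blue tray is at (516,294). The side view shows the tray at (231,177), the red lever tip at (416,297), and the brown bottle mostly hidden behind the arm, with its cap at (353,273).

```bash
cat > h.py <<'E'
import numpy as np, cv2
def load(f):
    z=np.load(f); return z["im"],z["d"],z
def world(d,p,mask):
    v,u=np.nonzero(mask&(d>0)); q=d[v,u]
    c=np.c_[(u-p["mtx"][0,2])/p["mtx"][0,0]*q,(v-p["mtx"][1,2])/p["mtx"][1,1]*q,q]
    return (c-p["t"])@p["R"]
def ray(p,u,v,z):
    r=p["R"].T@np.array([(u-p["mtx"][0,2])/p["mtx"][0,0],(v-p["mtx"][1,2])/p["mtx"][1,1],1]); o=-p["R"].T@p["t"]
    return o+r*(z-o[2])/r[2]
def hsv(im): return cv2.cvtColor(im,cv2.COLOR_RGB2HSV)
def roi(m,x0,y0,x1,y1):
    o=np.zeros(m.shape[:2],bool); o[y0:y1,x0:x1]=m[y0:y1,x0:x1]; return o
BL=((100,120,60),(125,255,255)); RED=((0,180,90),(6,255,255)); YEL=((22,150,120),(34,255,255))
def mask(im,c): return cv2.inRange(hsv(im),*map(np.array,c))>0
def stat(n,P,zlo=-1,zhi=9):
    P=P[(P[:,2]>zlo)&(P[:,2]<zhi)]
    if len(P)<3: print(n,"none"); return P
    print(n,len(P),"med",np.median(P,0).round(4),"lo",np.percentile(P,2,0).round(3),"hi",np.percentile(P,98,0).round(3)); return P
def rect(n,P):
    r=cv2.minAreaRect((P[:,:2]*1000).astype(np.float32)); print(n,"rect c",np.round(r[0],1),"size",np.round(r[1],1),"ang",round(r[2],1)); return r
E
python3 - <<'E'
from h import *
for n,R in (("scene",dict(tray=(BL,470,260,565,330),cap=(BL,222,198,255,222),lever=(RED,165,230,250,285),plate=(YEL,175,240,270,310),wcap=(RED,365,215,400,240))),
 ("side",dict(tray=(BL,195,150,265,200),cap=(BL,340,262,365,285),lever=(RED,360,235,425,305),plate=(YEL,340,235,430,310),wcap=(RED,260,195,282,217)))):
    im,d,p=load(f"pics/{n}0.npz")
    for k,(c,*b) in R.items():
        P=stat(n+" "+k,world(d,p,roi(mask(im,c),*b)))
        if k=="tray": rect(k,P)
        if k in("cap","wcap"):
            T=P[P[:,2]>np.percentile(P[:,2],97)-.004]; stat("  top",T); print("  circ",cv2.minEnclosingCircle((T[:,:2]*1000).astype(np.float32)))
        if k=="lever":
            T=P[(P[:,2]>.098)&(P[:,2]<.115)]; rect("lever",T)
        if k=="plate": rect(k,P[(P[:,2]>.06)&(P[:,2]<.08)])
    for nm,b in dict(scene=dict(stand=(275,300,300,375),bosscl=(485,350,580,430),vial=(300,278,315,300),mortar=(308,225,340,255),flask=(162,188,192,232),rack=(85,225,155,310)),side={})[n].items():
        P=world(d,p,roi(np.ones(d.shape,bool),*b)); stat(nm,P,0.015)
E
```

```text
scene tray 3150 med [0.4696 0.4196 0.0054] lo [0.401 0.348 0.   ] hi [0.546 0.487 0.023]
tray rect c [465.  421.5] size [152.  144.2] ang 13.5
scene cap 288 med [ 0.497  -0.1974  0.1432] lo [ 0.472 -0.217  0.121] hi [ 0.508 -0.181  0.148]
  top 126 med [ 0.4888 -0.1995  0.1454] lo [ 0.471 -0.217  0.144] hi [ 0.508 -0.183  0.149]
  circ ((488.7831726074219, -198.93954467773438), 20.946035385131836)
scene lever 790 med [ 0.6026 -0.2282  0.1012] lo [ 0.582 -0.316  0.076] hi [ 0.627 -0.172  0.11 ]
lever rect c [ 595.8 -255.6] size [135.   24.9] ang 81.9
scene plate 873 med [ 0.6198 -0.1686  0.0693] lo [ 0.548 -0.245  0.066] hi [ 0.658 -0.138  0.073]
plate rect c [ 601.9 -193.4] size [114.1 109.7] ang 5.3
scene wcap 315 med [0.464  0.1211 0.1305] lo [0.438 0.101 0.114] hi [0.478 0.14  0.135]
  top 159 med [0.456  0.1199 0.1323] lo [0.438 0.102 0.131] hi [0.476 0.139 0.135]
  circ ((455.4523010253906, 119.18624114990234), 22.096817016601562)
stand 666 med [0.8253 0.0136 0.1743] lo [ 0.756 -0.006  0.016] hi [0.834 0.032 0.232]
bosscl 763 med [0.7257 0.3944 0.0266] lo [0.659 0.355 0.015] hi 
[... 628 characters left out ...]
op 17 med [ 0.2633 -0.4579  0.5929] lo [ 0.26  -0.469  0.591] hi [ 0.267 -0.448  0.596]
  circ ((263.5133056640625, -458.21209716796875), 11.537230491638184)
side lever 508 med [ 0.5863 -0.2375  0.1044] lo [ 0.575 -0.321  0.08 ] hi [ 0.608 -0.18   0.11 ]
lever rect c [ 591.2 -257.5] size [133.4  21.6] ang 81.7
side plate 870 med [ 0.5783 -0.2042  0.0693] lo [ 0.546 -0.25   0.065] hi [ 0.653 -0.145  0.074]
plate rect c [ 601.  -194.8] size [112.4 110.8] ang 5.0
side wcap 185 med [0.4492 0.1127 0.131 ] lo [0.432 0.097 0.116] hi [0.469 0.136 0.136]
  top 79 med [0.4507 0.1183 0.1333] lo [0.433 0.099 0.132] hi [0.468 0.137 0.137]
  circ ((451.997314453125, 117.65644073486328), 21.42266273498535)
```

Call:
play_rows:
  steps: "0.03 0.034 0 -2.7; 0.03 0.034 0 -2.7; 0.03 0.034 0 -2.7; 0.03 0.034 0 -2.7; 0.03 0.034 0 -2.7"
  hand: 0.07
  squeeze: 40

```text
t: 0.6
eef_pos: [0.3719, -0.332, 0.4042]
eef_rot: [-3.129, -0.276, 0.001]
ft_force: [0.5, -1.3, 0.1]
gripper_width: 0.0699
```

Call:
play_rows:
  steps: "0.03 0.034 0 -2.7; 0.03 0.034 0 -2.5; 0.03 0.034 0 -2.5; 0.027 0.032 0 -2.5; 0 0 0 0"

```text
t: 1.1
eef_pos: [0.4904, -0.1958, 0.4039]
eef_rot: [-3.139, -0.01, 0.0]
ft_force: [0.0, -1.4, -0.5]
gripper_width: 0.0697
```

```bash
python3 - <<'E'
from h import *
from cell import ctrl, imaging
s=ctrl.get_state(); p=imaging.camera_params("wrist")
im,d=imaging.get_image("wrist"); cv2.imwrite("pics/w1.png",im[:,:,::-1]); np.savez("pics/w1.npz",im=im,d=d,**p)
print(s["t"],s["eef_pos"],s["eef_rot"],s["gripper_width"],s["qpos"].round(2),"cam",(-p["R"].T@p["t"]).round(3))
for n in ("scene","side"):
    i0,d0,q=load(f"pics/{n}0.npz"); P=world(d0,q,roi(mask(i0,BL),*((470,260,565,330) if n=="scene" else (195,150,265,200))))
    rect(n+" rim",P[(P[:,2]>.017)])
b=world(d,p,mask(im,BL)); b=b[(b[:,2]>.13)&(b[:,2]<.16)]; stat("cap",b); T=b[b[:,2]>.141]; print(cv2.minEnclosingCircle((T[:,:2]*1000).astype(np.float32)))
r=world(d,p,mask(im,RED)); T=r[(r[:,2]>.1)&(r[:,2]<.112)]; stat("lever",T); rect("lever",T) if len(T)>9 else 0
y=world(d,p,mask(im,YEL)); T=y[(y[:,2]>.06)&(y[:,2]<.08)]; rect("plate",T) if len(T)>9 else 0
E
```

```text
1.1 [ 0.49036976 -0.19582839  0.4038599 ] [-3.13902963e+00 -1.03853351e-02  1.73986877e-04] 0.06969943069781828 [-0.49  0.04  1.42  0.    1.68  1.08] cam [ 0.564 -0.195  0.373]
scene rim rect c [473.6 417.4] size [136.4 133.2] ang 14.3
side rim rect c [471.3 416. ] size [132.9 136.4] ang 13.5
cap 2815 med [ 0.4879 -0.201   0.1446] lo [ 0.469 -0.219  0.134] hi [ 0.505 -0.184  0.146]
((485.66009521484375, -201.2509307861328), 19.95033836364746)
lever 5697 med [ 0.5914 -0.2574  0.1063] lo [ 0.577 -0.317  0.103] hi [ 0.607 -0.192  0.108]
lever rect c [ 591.9 -255.5] size [133.   20.6] ang 82.4
plate rect c [558.8 -68.4] size [129.2 392.3] ang 18.2
```

View pics/w1.png

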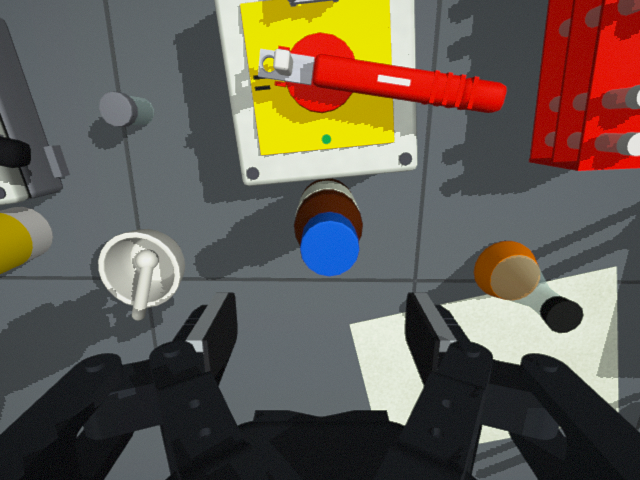

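Call:
play_rows:
  steps: "-0.003 -0.005 -0.04 0; 0 0 -0.04 0; 0 0 -0.035 0; 0 0 0 0; 0 0 0 0"

```text
t: 1.65
eef_pos: [0.4847, -0.2054, 0.2898]
eef_rot: [-3.141, 0.002, 0.002]
ft_force: [0.5, -0.2, 0.9]
gripper_width: 0.0698
```

The wrist view shows the brown bottle's cap at (330,245), directly ahead of the jaws. The red lever runs from (315,70) to (505,97), the white knob is at (283,60) and the green dot at (326,139). Nothing lies beside the cap at finger height.

Call:
play_rows:
  steps: "0.002 0.004 -0.005 0; 0 0 0 0"

```text
t: 1.85
eef_pos: [0.4877, -0.2007, 0.2867]
eef_rot: [3.14, 0.0, 0.005]
ft_force: [-0.2, 0.5, 0.3]
gripper_width: 0.07
```

Call:
play_rows:
  steps: "0 0 0 0; 0 0 0 0; 0 0 0 0; 0 0 0 0; 0 0 0 0"
  hand: 0.03

```text
t: 2.35
eef_pos: [0.4875, -0.2008, 0.286]
eef_rot: [3.14, 0.0, 0.003]
ft_force: [0.3, -0.2, 6.4]
gripper_width: 0.0392
```

Call:
play_rows:
  steps: "0 0 0.02 0; 0 0 0.04 0; 0 0 0.05 0; 0 0 0.05 0; 0 0 0.03 0"

```text
t: 2.85
eef_pos: [0.4869, -0.2004, 0.4782]
eef_rot: [3.14, 0.0, 0.005]
ft_force: [0.4, -0.5, -1.1]
gripper_width: 0.039
```

```bash
python3 - <<'E'
from h import *
from cell import ctrl, imaging
s=ctrl.get_state(); print(s["t"],s["eef_pos"],s["ft_force"],s["gripper_width"],s["qpos"].round(2))
im,d=imaging.get_image("scene"); cv2.imwrite("pics/s2.png",im[120:320,100:420,::-1].repeat(2,0).repeat(2,1))
E
```

```text
2.85 [ 0.48690211 -0.20041912  0.47818154] [ 0.3827627  -0.54502499 -1.09459101] 0.03901800676134726 [-0.5   0.03  1.29 -0.    1.82  1.07]
```

View pics/s2.png

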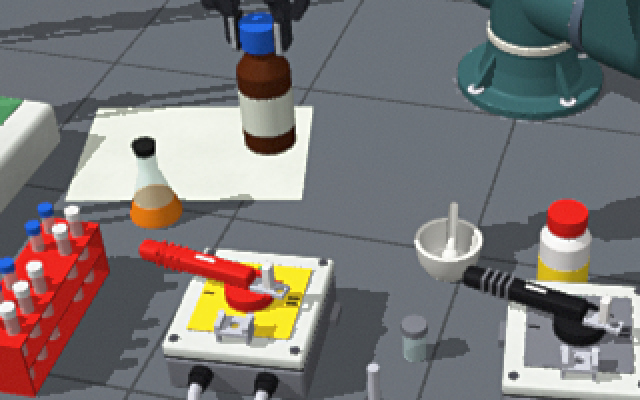

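The bottle hangs upright in the jaws, well clear of the bench, and everything else stands as it did. Next is the carry to the tray.

Call:
play_rows:
  steps: "0 0.02 0 2; 0 0.035 0 4; -0.001 0.04 0 4; -0.001 0.04 0 4; -0.001 0.04 0 4"

```text
t: 3.4
eef_pos: [0.4839, -0.0242, 0.4726]
eef_rot: [-3.101, -0.495, 0.005]
ft_force: [0.6, -0.1, -1.6]
gripper_width: 0.0393
```

Call:
play_rows:
  steps: "-0.001 0.04 0 4; -0.001 0.04 0 4; -0.001 0.04 0 4; -0.001 0.04 0 4; -0.001 0.04 0 4"

```text
t: 3.9
eef_pos: [0.4788, 0.1761, 0.4726]
eef_rot: [-2.969, -1.027, 0.005]
ft_force: [1.1, 0.7, -3.3]
gripper_width: 0.0392
```

Call:
play_rows:
  steps: "-0.001 0.04 0 4; -0.001 0.04 0 4; -0.001 0.04 0 4; -0.001 0.04 0 4; -0.001 0.035 0 4"

```text
t: 4.4
eef_pos: [0.4738, 0.3715, 0.4721]
eef_rot: [2.744, 1.528, -0.006]
ft_force: [0.2, -0.1, -2.3]
gripper_width: 0.039
```

Call:
play_rows:
  steps: "-0.001 0.025 0 4; -0.001 0.022 0 4; 0 0 0 0; 0 0 0 0"

```text
t: 4.8
eef_pos: [0.4722, 0.4168, 0.4724]
eef_rot: [2.634, 1.711, -0.007]
ft_force: [0.1, 0.2, -1.5]
gripper_width: 0.0388
```

Call:
play_rows:
  steps: "0 0 -0.045 0; 0 0 -0.045 0; 0 0 -0.045 0; 0 0 -0.03 0; 0 0 -0.01 0"

```text
t: 5.3
eef_pos: [0.4713, 0.4143, 0.2939]
eef_rot: [2.635, 1.708, -0.016]
ft_force: [-0.1, 0.3, -2.4]
gripper_width: 0.0389
```

Call:
play_rows:
  steps: "0 0 -0.003 0; 0 0 0 0"

```text
t: 5.5
eef_pos: [0.4727, 0.4162, 0.2984]
eef_rot: [2.635, 1.71, 0.004]
ft_force: [0.4, -0.2, -1.0]
gripper_width: 0.0391
```

Call:
play_rows:
  steps: "0 0 -0.003 0; 0 0 0 0"

```text
t: 5.7
eef_pos: [0.4725, 0.4166, 0.2958]
eef_rot: [-2.635, -1.711, -0.006]
ft_force: [0.4, 0.3, -1.9]
gripper_width: 0.0391
```

Call:
play_rows:
  steps: "0 0 -0.003 0; 0 0 0 0; 0 0 0 0"

```text
t: 6.0
eef_pos: [0.4721, 0.4165, 0.2908]
eef_rot: [2.634, 1.711, 0.0]
ft_force: [-0.2, 0.5, -1.8]
gripper_width: 0.0391
```

Call:
play_rows:
  steps: "0 0 -0.002 0; 0 0 0 0; 0 0 0 0"

```text
t: 6.3
eef_pos: [0.4722, 0.4165, 0.2901]
eef_rot: [-2.635, -1.711, -0.003]
ft_force: [-1.4, -1.8, 5.1]
gripper_width: 0.0388
```

Call:
play_rows:
  steps: "0 0 0 0; 0 0 0 0; 0 0 0 0; 0 0 0 0; 0 0 0 0"
  hand: 0.07

```text
t: 6.8
eef_pos: [0.4722, 0.4164, 0.2885]
eef_rot: [2.635, 1.711, -0.0]
ft_force: [-0.6, -1.2, 0.8]
gripper_width: 0.07
```

Call:
play_rows:
  steps: "0 0 0.02 0; 0 0 0.04 0; 0 0 0.04 0; 0 0 0.02 0; 0 0 0 0"

```text
t: 7.3
eef_pos: [0.4723, 0.4166, 0.414]
eef_rot: [-2.634, -1.711, -0.015]
ft_force: [-0.2, 0.8, -0.7]
gripper_width: 0.07
```

```bash
python3 - <<'E'
from h import *
from cell import ctrl, imaging
s=ctrl.get_state(); print(s["t"],s["eef_pos"],s["qpos"].round(2))
im,d=imaging.get_image("scene"); cv2.imwrite("pics/s3.png",im[180:340,420:600,::-1].repeat(3,0).repeat(3,1))
p=imaging.camera_params("scene")
b=world(d,p,roi(mask(im,BL),440,180,600,340)); T=b[(b[:,2]>.12)&(b[:,2]<.16)]; stat("cap",T); print(cv2.minEnclosingCircle((T[T[:,2]>.145][:,:2]*1000).astype(np.float32)))
R=b[(b[:,2]>.017)&(b[:,2]<.027)]; rect("rim",R)
E
```

```text
7.3 [0.47234055 0.41655787 0.41403887] [ 0.63  0.26  1.15 -0.    1.72  1.05]
cap 383 med [0.484  0.4131 0.1466] lo [0.457 0.396 0.124] hi [0.494 0.432 0.152]
((474.8336486816406, 415.82330322265625), 21.995620727539062)
rim rect c [421.7 408.1] size [248.9 138. ] ang 9.7
```

View pics/s3.png

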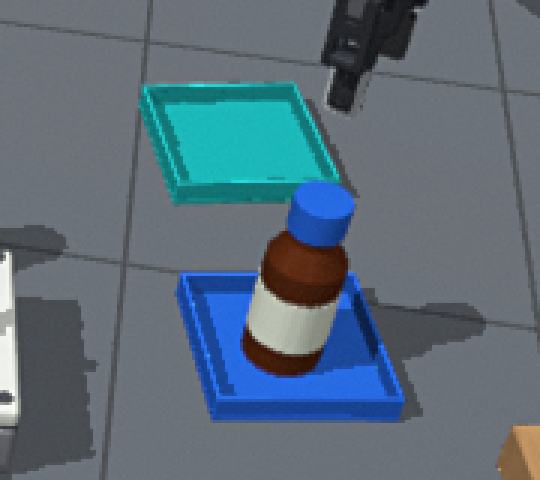

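The brown bottle stands upright inside the blue tray. Its lean in the crop is perspective, and the cap measures (0.475, 0.416) with its top at about 0.148. Now I'll go over to the red lever.

Call:
play_rows:
  steps: "0.007 -0.045 0 1; 0.007 -0.045 0 1; 0.007 -0.045 0 1; 0.007 -0.045 0 1; 0.007 -0.045 0 1"
  hand: 0.06

```text
t: 7.85
eef_pos: [0.5068, 0.1897, 0.4057]
eef_rot: [-2.555, -1.825, 0.007]
ft_force: [1.3, 0.1, 0.6]
gripper_width: 0.0601
```

Call:
play_rows:
  steps: "0.007 -0.045 0 1; 0.007 -0.045 0 1; 0.007 -0.045 0 1; 0.007 -0.045 0 1; 0.007 -0.045 0 1"

```text
t: 8.35
eef_pos: [0.5418, -0.0354, 0.4058]
eef_rot: [-2.472, -1.933, 0.005]
ft_force: [0.4, 0.4, 0.3]
gripper_width: 0.0599
```

Call:
play_rows:
  steps: "0.007 -0.045 0 1; 0.007 -0.045 0 1; 0.007 -0.045 0 1; 0.007 -0.045 0 1; 0.007 -0.045 0 1"

```text
t: 8.85
eef_pos: [0.577, -0.2604, 0.4055]
eef_rot: [-2.385, -2.038, 0.002]
ft_force: [0.4, 0.9, 0.5]
gripper_width: 0.0599
```

Call:
play_rows:
  steps: "0.009 -0.035 0 1; 0 0 -0.03 0; 0 0 0 0; 0 0 0 0"

```text
t: 9.25
eef_pos: [0.5859, -0.2932, 0.3755]
eef_rot: [-2.366, -2.057, 0.003]
ft_force: [0.3, -0.4, 0.5]
gripper_width: 0.0597
```

```bash
cat > look.py <<'E'
from h import *
from cell import ctrl, imaging
import sys
s=ctrl.get_state(); p=imaging.camera_params("wrist")
im,d=imaging.get_image("wrist"); n=sys.argv[1]; cv2.imwrite(f"pics/{n}.png",im[:,:,::-1]); np.savez(f"pics/{n}.npz",im=im,d=d,**p)
r=np.array(s["eef_rot"]); print(s["t"],s["eef_pos"].round(4),"yaxis ang",round((2*np.degrees(np.arctan2(r[1],r[0]))-90)%180,2),s["ft_force"].round(1),s["gripper_width"],s["qpos"].round(2))
P=world(d,p,mask(im,RED)); T=P[(P[:,2]>.102)&(P[:,2]<.112)]
if len(T)>50: stat("lever",T); rect("lever",T)
P=world(d,p,mask(im,YEL)); T=P[(P[:,2]>.064)&(P[:,2]<.074)]
if len(T)>50:
    T=T[np.linalg.norm(T[:,:2]-[.601,-.194],axis=1)<.085]; stat("plate",T); rect("plate",T)
P=world(d,p,(hsv(im)[:,:,1]<60)&(hsv(im)[:,:,2]>110)); T=P[(P[:,2]>.112)&(P[:,2]<.13)&(np.linalg.norm(P[:,:2]-[.601,-.194],axis=1)<.07)]
if len(T)>20: stat("knob",T); rect("knob",T[T[:,2]>np.median(T[:,2])-.003])
E
python3 look.py w2
```

```text
9.25 [ 0.5859 -0.2932  0.3755] yaxis ang 172.02 [ 0.3 -0.4  0.5] 0.05966902583811282 [-0.55  0.33  1.14  0.    1.68 -0.41]
lever 5523 med [ 0.5926 -0.2487  0.1064] lo [ 0.578 -0.317  0.103] hi [ 0.607 -0.193  0.108]
lever rect c [ 591.8 -256.1] size [132.4  20. ] ang 82.2
plate 16405 med [ 0.589  -0.1899  0.0686] lo [ 0.546 -0.247  0.067] hi [ 0.654 -0.143  0.07 ]
plate rect c [ 600.2 -194.3] size [109.7 109.9] ang 5.9
knob 492 med [ 0.6035 -0.1707  0.1216] lo [ 0.598 -0.175  0.113] hi [ 0.609 -0.165  0.124]
knob rect c [ 603.4 -169.8] size [ 9.8 11.6] ang 82.8
```

Call:
play_rows:
  steps: "0 0 -0.045 0; 0 0 -0.045 0; 0 0 -0.03 0; 0 0 -0.005 0; 0 0 0 0"

```text
t: 9.8
eef_pos: [0.5864, -0.2929, 0.2543]
eef_rot: [-2.37, -2.063, -0.0]
ft_force: [0.8, -1.6, -0.1]
gripper_width: 0.0603
```

```bash
python3 -c "
import numpy as np
a=np.radians(262.2-5.1*np.arange(16)); p=.1*np.c_[np.cos(a),np.sin(a)]; d=np.diff(p.round(4),axis=0)
print('; '.join('%.4f %.4f 0 -5.1'%tuple(r) for r in d)); print(p[-1]+[.6002,-.1945])"
```

```text
-0.0087 0.0016 0 -5.1; -0.0086 0.0024 0 -5.1; -0.0083 0.0031 0 -5.1; -0.0081 0.0039 0 -5.1; -0.0076 0.0045 0 -5.1; -0.0072 0.0052 0 -5.1; -0.0067 0.0059 0 -5.1; -0.0062 0.0064 0 -5.1; -0.0056 0.0069 0 -5.1; -0.0049 0.0074 0 -5.1; -0.0043 0.0078 0 -5.1; -0.0036 0.0082 0 -5.1; -0.0028 0.0084 0 -5.1; -0.0020 0.0087 0 -5.1; -0.0013 0.0088 0 -5.1
[ 0.50069444 -0.20443197]
```

Call:
play_rows:
  steps: "0 -0.0005 -0.004 0; 0 0 0 0; 0 0 0 0; 0 0 0 0; 0 0 0 0"
  hand: 0.01
  squeeze: 30

```text
t: 10.3
eef_pos: [0.5866, -0.2943, 0.2522]
eef_rot: [2.368, 2.059, 0.002]
ft_force: [-0.6, 0.2, 5.5]
gripper_width: 0.0194
```

Call:
play_rows:
  steps: "-0.0087 0.0016 0 -5.1; -0.0086 0.0024 0 -5.1; -0.0083 0.0031 0 -5.1; -0.0081 0.0039 0 -5.1; -0.0076 0.0045 0 -5.1"

```text
t: 10.8
eef_pos: [0.545, -0.2789, 0.2522]
eef_rot: [2.765, 1.482, 0.003]
ft_force: [-0.8, -0.2, 5.8]
gripper_width: 0.0194
```

Call:
play_rows:
  steps: "-0.0072 0.0052 0 -5.1; -0.0067 0.0059 0 -5.1; -0.0062 0.0064 0 -5.1; -0.0056 0.0069 0 -5.1; -0.0049 0.0074 0 -5.1"

```text
t: 11.3
eef_pos: [0.5141, -0.247, 0.2522]
eef_rot: [3.025, 0.836, 0.002]
ft_force: [-2.1, 0.8, 7.0]
gripper_width: 0.0195
```

Call:
play_rows:
  steps: "-0.0043 0.0078 0 -5.1; -0.0036 0.0082 0 -5.1; -0.0028 0.0084 0 -5.1; -0.0020 0.0087 0 -5.1; -0.0013 0.0088 0 -5.1"

```text
t: 11.8
eef_pos: [0.4999, -0.2048, 0.2521]
eef_rot: [3.136, 0.148, 0.0]
ft_force: [-3.9, 0.8, 7.8]
gripper_width: 0.0196
```

Call:
play_rows:
  steps: "0 0 0 0; 0 0 0 0; 0 0 0 0"

```text
t: 12.1
eef_pos: [0.4999, -0.2043, 0.2521]
eef_rot: [-3.137, -0.151, 0.0]
ft_force: [-5.9, 4.3, 11.1]
gripper_width: 0.0193
```

```bash
python3 look.py w3
```

```text
12.1 [ 0.4999 -0.2043  0.2521] yaxis ang 95.52 [-5.9  4.3 11.1] 0.0193166289705606 [-0.49  0.15  1.61  0.    1.38  0.98]
lever 21775 med [ 0.5558 -0.1994  0.1064] lo [ 0.479 -0.212  0.104] hi [ 0.602 -0.187  0.108]
lever rect c [ 538.8 -200.5] size [132.9  21. ] ang 6.2
plate 31731 med [ 0.5772 -0.2118  0.0686] lo [ 0.545 -0.25   0.067] hi [ 0.618 -0.142  0.07 ]
plate rect c [ 581.6 -196. ] size [ 72.2 110.6] ang 5.7
```

View pics/w3.png

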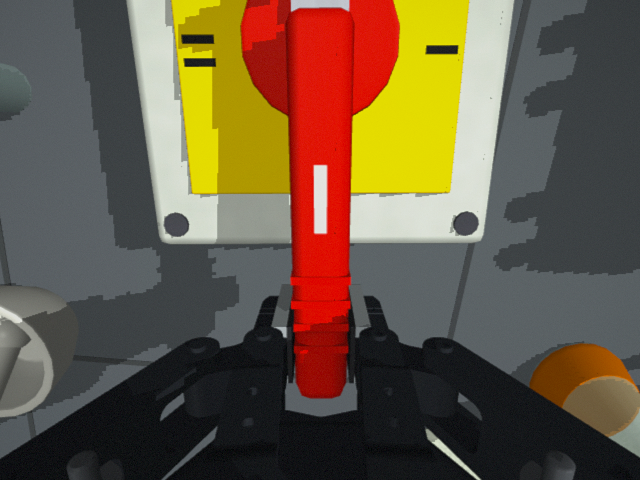

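The lever lies along the box axis (6.2° against plate 5.7°), held by the jaws near (320,330), with the I and II bars evenly to either side. I'll let go, rise and check.

Call:
play_rows:
  steps: "0 0 0 0; 0 0 0 0; 0 0 0 0; 0 0 0 0"
  hand: 0.05

```text
t: 12.55
eef_pos: [0.5002, -0.2049, 0.2493]
eef_rot: [-3.138, -0.151, 0.001]
ft_force: [-1.0, 0.2, -0.5]
gripper_width: 0.0504
```

Call:
play_rows:
  steps: "0 0 0.02 0; 0 0 0.04 0; 0.02 0 0.04 0; 0.03 0 0.01 0; 0 0 0 0"

```text
t: 13.05
eef_pos: [0.5527, -0.2051, 0.3625]
eef_rot: [3.135, 0.153, 0.01]
ft_force: [-0.3, -0.2, -0.7]
gripper_width: 0.0502
```

```bash
python3 look.py w4
```

```text
13.05 [ 0.5527 -0.2051  0.3625] yaxis ang 95.57 [-0.3 -0.2 -0.7] 0.05016790665894357 [-0.45  0.18  1.35  0.    1.6   1.02]
lever 5157 med [ 0.5468 -0.2002  0.1065] lo [ 0.478 -0.213  0.103] hi [ 0.603 -0.187  0.108]
lever rect c [ 539.1 -200.5] size [133.3  20.1] ang 5.7
plate 15985 med [ 0.6093 -0.201   0.0687] lo [ 0.547 -0.248  0.067] hi [ 0.654 -0.14   0.07 ]
plate rect c [ 600.2 -194.4] size [109.6 109.8] ang 6.0
knob 366 med [ 0.6253 -0.1918  0.1219] lo [ 0.621 -0.197  0.12 ] hi [ 0.63  -0.186  0.123]
knob rect c [ 625.2 -191.8] size [ 9.1 11.2] ang 5.5
```

View pics/w4.png

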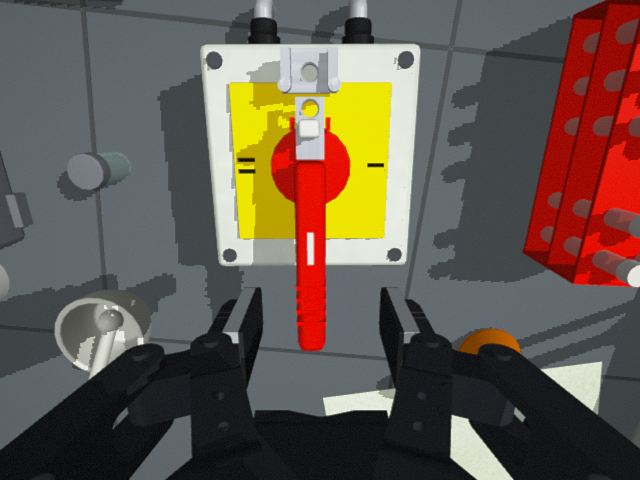

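The lever points at the green dot, with the tongue pointing squarely at the bracket (hole at (310,72)). The knob is at (309,129), which measures (0.625, -0.192, 0.122), and the handle is within about 0.3° of O. I'll check the height of the red stubs beside the knob before lowering.

```bash
python3 - <<'E'
from h import *
im,d,p=load("pics/w4.npz")
for b in ((285,112,297,135),(323,112,335,135)): stat("stub",world(d,p,roi(mask(im,RED),*b)))
P=world(d,p,roi(np.ones(d.shape,bool),296,96,325,112)); stat("tongue",P,.08)
P=world(d,p,roi(np.ones(d.shape,bool),279,46,342,96)); stat("bracket",P,.075); rect("bracket",P[P[:,2]>.075])
E
```

```text
stub 65 med [ 0.6255 -0.1806  0.0902] lo [ 0.62  -0.182  0.086] hi [ 0.63  -0.179  0.092]
stub 56 med [ 0.6259 -0.2031  0.0899] lo [ 0.623 -0.206  0.085] hi [ 0.633 -0.202  0.092]
tongue 275 med [ 0.641  -0.1907  0.0919] lo [ 0.635 -0.199  0.09 ] hi [ 0.644 -0.182  0.094]
bracket 2505 med [ 0.6601 -0.1878  0.0853] lo [ 0.647 -0.206  0.083] hi [ 0.673 -0.171  0.093]
bracket rect c [ 660.2 -188.6] size [26.4 37.5] ang 5.8
```

Call:
play_rows:
  steps: "0.0365 0.007 0 0; 0.036 0.0065 0 0; 0 0 0 0; 0 0 0 0"
  hand: 0.035

```text
t: 13.5
eef_pos: [0.6225, -0.1913, 0.3573]
eef_rot: [-3.136, -0.152, 0.007]
ft_force: [-0.0, -0.4, 0.3]
gripper_width: 0.035
```

Call:
play_rows:
  steps: "0.0025 -0.0005 -0.04 0; 0 0 -0.035 0; 0 0 -0.01 0; 0 0 0 0; 0 0 0 0"

```text
t: 14.0
eef_pos: [0.6251, -0.1923, 0.2767]
eef_rot: [3.137, 0.15, 0.003]
ft_force: [0.0, -0.8, 0.3]
gripper_width: 0.0352
```

Call:
play_rows:
  steps: "0 0.0005 -0.005 0; 0 0 0 0; 0 0 0 0"

```text
t: 14.3
eef_pos: [0.6254, -0.1914, 0.2709]
eef_rot: [3.137, 0.151, 0.002]
ft_force: [0.3, 0.2, 1.2]
gripper_width: 0.0352
```

Call:
play_rows:
  steps: "0 0 0 0; 0 0 0 0; 0 0 0 0; 0 0 0 0; 0 0 0 0"
  hand: 0.004
  squeeze: 25

```text
t: 14.8
eef_pos: [0.6254, -0.1915, 0.2703]
eef_rot: [3.137, 0.151, 0.001]
ft_force: [0.2, -0.8, 2.0]
gripper_width: 0.0116
```

Call:
play_rows:
  steps: "0.006 0.0006 0 0; 0.006 0.0006 0 0; 0.006 0.0006 0 0; 0.004 0.0004 0 0; 0 0 0 0"

```text
t: 15.3
eef_pos: [0.6479, -0.1893, 0.2702]
eef_rot: [3.137, 0.151, 0.001]
ft_force: [-1.0, -1.4, 5.1]
gripper_width: 0.0116
```

Call:
play_rows:
  steps: "0.0015 0.0001 0 0; 0 0 0 0; 0 0 0 0"

```text
t: 15.6
eef_pos: [0.6485, -0.1893, 0.2702]
eef_rot: [3.137, 0.151, -0.003]
ft_force: [-3.4, -2.3, 5.3]
gripper_width: 0.0114
```

Call:
play_rows:
  steps: "0.0015 0.0001 0 0; 0 0 0 0; 0 0 0 0"

```text
t: 15.9
eef_pos: [0.6492, -0.1893, 0.2701]
eef_rot: [3.138, 0.15, -0.008]
ft_force: [-8.7, -1.3, 7.6]
gripper_width: 0.0114
```

Call:
play_rows:
  steps: "0 0 0 0; 0 0 0 0; 0 0 0 0; 0 0 0 0"
  hand: 0.04

```text
t: 16.3
eef_pos: [0.6504, -0.1887, 0.269]
eef_rot: [-3.137, -0.152, 0.001]
ft_force: [0.6, 0.5, -0.4]
gripper_width: 0.0402
```

Call:
play_rows:
  steps: "0 0 0.03 0; 0 0 0.04 0; -0.04 0 0.02 0; -0.04 0 0 0; 0 0 0 0"

```text
t: 16.8
eef_pos: [0.5667, -0.1885, 0.3594]
eef_rot: [-3.137, -0.149, 0.005]
ft_force: [0.6, 0.3, -1.1]
gripper_width: 0.0399
```

```bash
python3 look.py w5; python3 - <<'E'
import cv2
i=cv2.imread("pics/w5.png"); cv2.imwrite("pics/w5c.png",cv2.resize(i[0:300,160:480],None,fx=2,fy=2))
from h import *
im,d,p=load("pics/w5.npz")
A=np.array([.6002,-.1945])
t=np.radians(5.7); B=np.array([[np.cos(t),np.sin(t)],[-np.sin(t),np.cos(t)]])
P=world(d,p,np.ones(d.shape,bool)); X=(P[:,:2]-A)@B.T
m=(X[:,0]>.035)&(X[:,0]<.08)&(abs(X[:,1])<.009)&(P[:,2]>.0895)&(P[:,2]<.096)
print("tongue end, box x:",np.percentile(X[m,0],[1,99]).round(4),"y",np.percentile(X[m,1],[1,99]).round(4))
E
```

```text
16.8 [ 0.5667 -0.1885  0.3594] yaxis ang 95.43 [ 0.6  0.3 -1.1] 0.03989548485877259 [-0.42  0.21  1.33 -0.    1.61  1.06]
lever 5001 med [ 0.5468 -0.1999  0.1065] lo [ 0.478 -0.213  0.104] hi [ 0.603 -0.187  0.108]
lever rect c [ 539.2 -200.7] size [133.3  20. ] ang 5.5
plate 15494 med [ 0.609  -0.1856  0.0687] lo [ 0.547 -0.248  0.067] hi [ 0.655 -0.14   0.07 ]
plate rect c [ 600.3 -194.5] size [109.8 109.9] ang 5.8
knob 421 med [ 0.6477 -0.1896  0.1218] lo [ 0.643 -0.195  0.12 ] hi [ 0.652 -0.184  0.123]
knob rect c [ 647.6 -189.6] size [ 9.8 12. ] ang 5.5
tongue end, box x: [0.0353 0.0665] y [-0.0087  0.0089]
```

View pics/w5c.png

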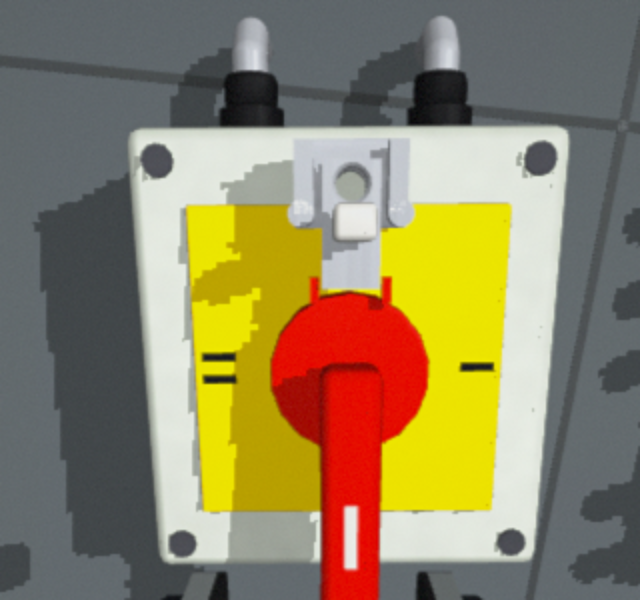

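The tab is fully out: the knob moved 22.5 mm, and its hole lies over the bracket's hole at (352,182) in the crop. I'll do a last check of the bottles, then hand in.

```bash
python3 - <<'E'
from h import *
from cell import ctrl, imaging, ticket
im,d=imaging.get_image("scene"); p=imaging.camera_params("scene")
b=world(d,p,roi(mask(im,BL),440,180,600,340)); b=b[(b[:,2]>.143)&(b[:,2]<.155)]; print(cv2.minEnclosingCircle((b[:,:2]*1000).astype(np.float32)))
w=world(d,p,roi(mask(im,RED),365,215,400,240)); T=stat("wcap",w); print(cv2.minEnclosingCircle((T[T[:,2]>.13][:,:2]*1000).astype(np.float32)))
s=ctrl.get_state(); print(s["t"],s["eef_pos"],s["ft_force"])
ok=len(b)>50 and len(w)>50
if ok: print(ticket.close_job())
E
```

```text
((474.0294494628906, 414.3121032714844), 21.64480972290039)
wcap 310 med [0.4647 0.1209 0.1306] lo [0.437 0.101 0.115] hi [0.477 0.14  0.135]
((456.52935791015625, 118.47905731201172), 23.19717025756836)
16.9 [ 0.56969825 -0.18885705  0.35969616] [0.39092866 0.71762961 1.09276463]
the job is handed in; nothing more can be done
None
```

The job is done and handed in at about 17 s of the 69 s allowed. No verdict is reported on hand-in, so the figures below are my own checks.

I lifted the brown bottle by its cap into the blue tray and let it go upright. I then swung the red handle to O while holding its grip point, and slid the white-knobbed tab out to its stop.

- **Handle:** the lever lies at 5.5° and the plate at 5.8°, about 0.3° (0.005 rad) from O.
- **Tab:** the knob moved 22.5 mm, and the last wrist picture shows the tab hole over the bracket hole.
- **Brown bottle:** the cap is within about 3 mm of the tray centre.
- **White bottle:** the cap is within about 1–2 mm of where it started, which is measurement noise.
- **Robot:** the gripper was about 90 mm clear, with no contact force.

I did not re-measure the black lever or the bystanders at the end, but no move came near them. My second tray rim fit was spoiled because the mask took in more than the blue tray, most likely the teal tray. I relied on the first two rim fits, which agree to about 2 mm.

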